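# Point out the stray jar and its empty place

### The job

One of the four glass jars has been left outside the wooden jar rack. Show the waiter what to tidy: first point down at the middle of the stray jar with the fingertips a few centimetres above its lid and stay there for three seconds, then in the same way point for three seconds at the middle of the empty place in the rack, with the fingertips no higher than the jar tops or a little above. Touch and move nothing, pass well above the other jars instead of pointing at them, and finish with the hand raised well clear of the jars, fingertips at least 20 cm above the worktop.

Things in the scene. Friction and masses are not known exactly. Their poses are not given: they have to be found in the camera images.
- jar_rack: low floorless wooden frame, fixed, 180 x 180 mm, rails 8 mm thick and 30 mm high, with 2 x 2 square places 78 mm wide, 86 mm between centres. Three of the four jars stand in it, on the worktop (z = 0). Origin: its centre at worktop level; at yaw 0 its x axis points away from the robot, y to the robot's left; turned by up to 0.3 rad
- place_0 (a point): centre, at worktop level, of the near left place of the jar rack (at -43, +43 mm in the rack's frame). One of the four places is empty; which one varies
- place_1 (a point): centre, at worktop level, of the near right place of the jar rack (at -43, -43 mm in the rack's frame). One of the four places is empty; which one varies
- place_2 (a point): centre, at worktop level, of the far left place of the jar rack (at +43, +43 mm in the rack's frame). One of the four places is empty; which one varies
- place_3 (a point): centre, at worktop level, of the far right place of the jar rack (at +43, -43 mm in the rack's frame). One of the four places is empty; which one varies
- honey: glass jar of pale amber honey with a BLACK lid, 61 mm across and 85 mm high. Loose, upright. Origin: centre of the underside, z axis up.
- mustard: glass jar of YELLOW mustard with a gold-yellow lid, 60 mm across and 80 mm high. Loose, upright. Origin: centre of the underside, z axis up.
- jam_red: glass jar of RED jam with a gold-yellow lid, 58 mm across and 70 mm high. Loose, upright. Origin: centre of the underside, z axis up. (Between the two sides of the work stands a wooden board with mills that reach 0.17 m above the worktop: travel above them.)
- jam_dark: glass jar of RED jam with a black lid, 57 mm across and 70 mm high. Loose, upright. Origin: centre of the underside, z axis up. Any one of the four jars may be the stray: it stands on open worktop left of the wooden board with the mills, the rack right of it
Mind the look-alikes: they are no part of the job. Leave any blue look-alike of the jam_dark alone. What is shaped like the jam_red but blue is not meant.

How it is judged:
By the outcome, as a careful person would: the job done as asked, in the order asked, and still so for the second after the job is handed in, with the robot touching nothing.
It also fails if it takes over 48 s, if anything falls off the work surface, if the arm or the gripper's body presses on something with over 40 N, if the wrist force passes 120 N, or if a joint passes its speed limit or range.

### The arm

A 6-joint arm with a two-finger parallel gripper is mounted at the origin on a cart in front of the work surface, level with it; the furniture and walls round the work are solid. World frame = base frame: x ahead of the robot, y to its left, z up, the work surface at z = 0. Lengths are in m, angles in rad, forces in N, time in s.
With the tool pointing down it reaches from about 0.4 to 0.925 m from the base axis. Payload 3.4 kg.
Tool frame: the origin (TCP) lies between the finger pads, 19 mm behind the fingertips; this is the grasp point; z points along the fingers, y is the line along which they close (so a half turn about z gives the same grasp; the last joint's range is limited). The gripper opens to 85 mm and grips with 20 to 120 N. Pads are 22 mm wide; open, the fingers measure 114 mm over their backs; the gripper's body (76 mm by 85 mm) begins 54 mm behind the grasp point. The pads swing forward as they close: fully open they stand 13 mm farther back than shut.
Start: joints at [-1.353, 0.307, 1.506, -0, 1.328, -0.073], TCP at [0.165, -0.551, 0.25] pointing down, gripper open.
Joint ranges: [-3.12, 3.12], [-1.05, 2.28], [0.14, 2.33], [-1.42, 4.57], [0.1, 2.73], [-2.68, 2.68]. Speed limits (rad/s): [2.57, 2.57, 3.14, 3.14, 3.14, 3.14].

### API

Orientations are given as [roll, pitch, yaw] about the fixed x, y, z axes, in that order (R = Rz(yaw) Ry(pitch) Rx(roll)).
In Python, from station import r gives the robot as it stands.
- The arm moves only by the tool send_rows, never from a script. Its argument "rows" is a list of rows, each a list of 2 entries, a list of its own where there are three numbers: the shift along the tool's x, y, z normalised to -1 to 1, where 1 is 500 mm, then the turn, a rotation vector about the tool's x, y, z normalised to -1 to 1, where 1 is pi rad. A call has 1 to 8 rows; each row is the pose to reach, as a shift and turn from the pose commanded when the call began, along the tool's axes at that moment, turning the shorter way round; what a row does not reach only later rows make up. A row lasts 1/8 s, in which the tool goes at most 62.5 mm and 10.7 degrees, less where a joint would pass 70% of its speed; a pose out of reach is approached as far as the arm can. A call with a number of a shift or a turn outside -1 to 1 is refused whole. A call with a gripper value outside its range is refused whole. "jaw" is the opening, from 0 (shut) to 1 (fully open), set as the call begins (left out, the last holds). The fingers move at their own pace and stop on an object; "newtons" is the grip in N (left out, the last holds). Time passes only in rows, so rows that repeat a pose let the fingers close. It gives the time, the measured TCP pose, the force, the opening and the grip force at its end, in the units of the state.
- r.state(): the state, without advancing time (a new reading comes with each control period).
- r.snapshot(name): name is "scene" or "top"; returns a dict with "pixels" (420x560x3 uint8, red, green, blue), "fx", "fy", "cx", "cy" (pixels), "xyz" and "orientation" of the camera in the world. Camera axes: x right, y down, z forward; pixel columns grow to the right and rows downward; lengths in m; the calibration is good to about 2 mm. A picture is of the moment at which its call begins. There is no depth.
- r.sign_off(): hands the job in; it is judged then, once.
The state is a dict: "time_s": time; "q": joint angles; "qvel": joint speeds; "joint_efforts": joint torques, N m; "tool_pos": TCP position; "tool_rot": TCP orientation; "wrist_force": force on the tool from outside, world axes, zero at the start; "moment": the same for the moment, N m; "finger_gap": finger opening in m; "grasp_force": force on a finger pad.
Only numpy, scipy, OpenCV 4.12 (cv2) and the standard library are available. Lean on these libraries where they do the work, as an engineer would, in place of code of your own. Each camera call takes 0.05 s, during which the arm holds its last target. There are 200 camera calls.

## Working session

There is one attempt and no reset: what is moved stays moved. The work goes in short steps, Python scripts to look and compute and a tool call to move; the robot and the scene stay as the last step left them, time stands still between calls to the robot, and variables do not carry over. Pictures are saved under pics/ and viewed, at most 10 in all, crops included, and the job is handed in when it is done.

Besides the shell and the picture viewer there is one more tool, called after "Emit:" by a JSON object that holds its "fn" and its "kwargs". send_rows: Moves the arm, as the interface text tells. Scaled input: -1 to 1 covers 500 mm each way for a shift and pi rad each way for a turn. Its arguments: {"type":"object","properties":{"rows":{"type":"array"},"jaw":{"type":"number"},"newtons":{"type":"number"}},"required":["rows"]}

```bash
mkdir -p pics
python3 - <<'E'
from station import r
import cv2
for n in("scene","top"):
    s=r.snapshot(n); cv2.imwrite(f"pics/{n}0.png",s["pixels"][:,:,::-1]); print({k:v for k,v in s.items() if k!="pixels"})
print(r.state())
E
```

```text
{'fx': 402.13001010103335, 'fy': 402.13001010103335, 'cx': 281.1858745556557, 'cy': 206.3078737169115, 'xyz': array([0.20282218, 0.51744862, 0.82362581]), 'orientation': array([-2.4457296 ,  0.00475317, -2.66885771])}
{'fx': 445.4122587442158, 'fy': 445.4122587442158, 'cx': 281.3482718167382, 'cy': 210.2287493431028, 'xyz': array([ 0.33416164, -0.01848439,  1.03577854]), 'orientation': array([-2.95840878, -0.02470624, -1.5439246 ])}
{'time_s': 0.1, 'q': array([-1.35351728e+00,  3.07499252e-01,  1.50753100e+00, -1.87585664e-05,
        1.32842890e+00, -7.34953170e-02]), 'qvel': array([ 0.00060747, -0.00088537, -0.00190023, -0.0008973 , -0.00017622,
       -0.00012368]), 'joint_efforts': array([-2.90834469e-04, -4.58528566e+01, -2.52608675e+01, -7.10591735e-05,
        5.68164905e-03,  1.56056484e-05]), 'tool_pos': array([ 0.16469334, -0.55028776,  0.24917697]), 'tool_rot': array([-3.13972986e+00, -1.18902645e-04,  2.90778776e-01]), 'wrist_force': array([-0.63243883, -0.03100996,  0.36497623]), 'moment': array([-0.02521353, -0.01124615,  0.04406806]), 'grasp_force': 0.0, 'finger_gap': 0.08560120283880442}
```

View pics/scene0.png

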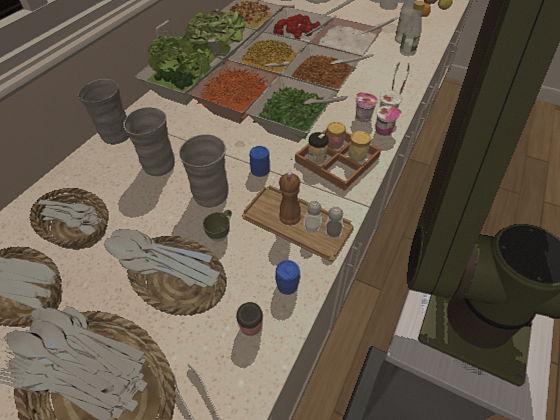

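View pics/top0.png

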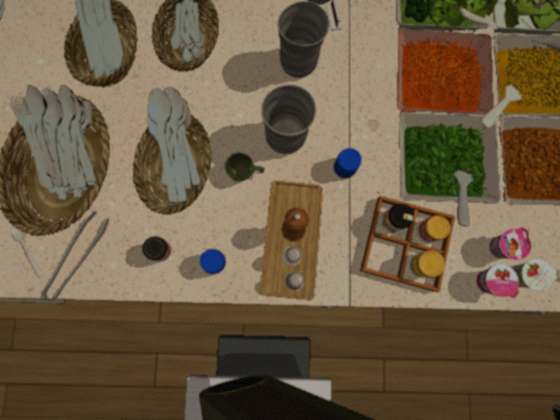

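The top view shows three jars in the rack (black lid at 400,216; gold lids at 437,228 and 430,263). The empty place is near left, around (385,258). Stray candidates are (155,248), with a black lid and reddish body, and the blue jars at (212,261) and (347,163). Only the jar at (155,248) fits jam_dark. I'll confirm with one enlarged crop.

```bash
cat > h.py <<'E'
import numpy as np
from scipy.spatial.transform import Rotation as R
def ray(s,u,v,z):
    d=R.from_euler('xyz',s["orientation"]).apply([(u-s["cx"])/s["fx"],(v-s["cy"])/s["fy"],1.]); c=np.array(s["xyz"])
    return c+d*(z-c[2])/d[2]
def proj(s,p):
    q=R.from_euler('xyz',s["orientation"]).inv().apply(np.array(p)-s["xyz"]); return q[0]/q[2]*s["fx"]+s["cx"],q[1]/q[2]*s["fy"]+s["cy"]
E
python3 - <<'E'
from station import r
from h import *
import cv2
a=r.snapshot("scene");t=r.snapshot("top")
f=lambda im,x,y,w,h,k:cv2.resize(im[y:y+h,x:x+w,::-1],(w*k,h*k),interpolation=cv2.INTER_CUBIC)
A=np.hstack([f(t["pixels"],130,220,100,75,4),f(a["pixels"],220,255,100,75,4)])
B=np.hstack([f(t["pixels"],355,190,100,75*1+0,4),f(a["pixels"],285,120,100,75,4)])
B=np.hstack([f(t["pixels"],345,190,133,100,3)[:300,:399],f(a["pixels"],285,115,100,75,4)])
cv2.imwrite("pics/c1.png",np.vstack([A[:,:799],B[:,:799]]))
# first guesses
print(ray(t,155,247,.07),ray(a,249,311,.07))
for c in[(380,198),(455,212),(440,291),(362,278)]:print(ray(t,*c,.03))
E
```

```text
[0.42448615 0.23284358 0.07      ] [0.42561534 0.23150982 0.07      ]
[ 0.55722228 -0.26656842  0.03      ]
[ 0.52963762 -0.4409238   0.03      ]
[ 0.34823715 -0.3988969   0.03      ]
[ 0.37222134 -0.2234407   0.03      ]
```

View pics/c1.png

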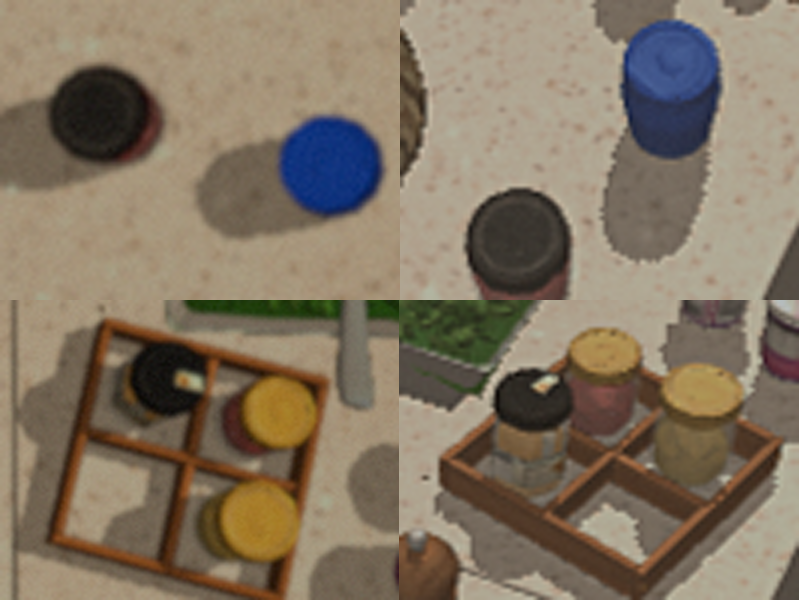

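The crop confirms it. The jar at top (154.5,248) / scene (250,314) has a black lid and a red body, so it is jam_dark. The one next to it is blue. In the rack, honey, jam_red and mustard occupy the other places, and the near-left place (place_0) is empty at about (387,257).

Run:
```python
from station import r
from h import *
a=r.snapshot("scene");t=r.snapshot("top")
print("stray",ray(t,154.5,247.8,.07),ray(a,250,314,.07))
T=lambda x,y:ray(t,345+x/3,190+(y-300)/3,.03)
S=lambda x,y:ray(a,285+(x-400)/4,115+(y-300)/4,.03)
tl,tr,bl,c=T(105,320),T(327,381),T(52,541),T(188,461)
print(tl,tr,bl,"len",np.linalg.norm(tr-tl),np.linalg.norm(tl-bl))
x=tl-bl;y=tl-tr;print("yaw",np.arctan2(x[1],x[0]),np.arctan2(-y[0],y[1]))
yaw=(np.arctan2(x[1],x[0])+np.arctan2(-y[0],y[1]))/2
Rz=R.from_euler('z',yaw)
for n,ce in(("corner",(tr+bl)/2),("cross",c)):print(n,ce,ce+Rz.apply([-.043,.043,0]))
print("mean place",T(125,502))
# scene: left outer, right outer, near corner tops
l,rr,cr=S(440,462),S(782,440),S(611,457);print("scene corners mid",(l+rr)/2,"cross",cr, np.linalg.norm(l-rr))
p=(l+rr)/2;print(p+Rz.apply([-.043,.043,0]))
```

```text
stray [0.42272963 0.23377918 0.07      ] [0.4206237  0.23616169 0.07      ]
[ 0.56039174 -0.26661179  0.03      ] [ 0.5177879  -0.43806105  0.03      ] [ 0.38932348 -0.22430125  0.03      ] len 0.17666334632064057 0.1762229585557292
yaw -0.2424654062662953 -0.24355925024510003
corner [ 0.45355569 -0.33118115  0.03      ] [ 0.42216612 -0.27909761  0.03      ]
cross [ 0.45264908 -0.32858027  0.03      ] [ 0.42125951 -0.27649673  0.03      ]
mean place [ 0.42012831 -0.27987633  0.03      ]
scene corners mid [ 0.45337996 -0.32483507  0.03      ] cross [ 0.45160649 -0.3185609   0.03      ] 0.24997380341505138
[ 0.42199039 -0.27275153  0.03      ]
```

```bash
cat > d.py <<'E'
from station import r
from h import *
import sys
s=r.state();M=R.from_euler('xyz',s["tool_rot"]);p=s["tool_pos"]
print(s["time_s"],p.round(4),s["tool_rot"].round(3),s["q"].round(2))
for w in eval(sys.argv[1]):print(w,(M.inv().apply(np.array(w)-p)/.5).round(3))
E
python3 d.py "[(.2,-.51,.29),(.24,-.46,.3),(.28,-.42,.3),(.31,-.37,.3),(.34,-.32,.3),(.37,-.27,.3),(.4,-.22,.3),(.43,-.17,.3)]"
```

```text
0.3 [ 0.1648 -0.5506  0.2497] [-3.141 -0.     0.291] [-1.35  0.31  1.51  0.    1.33 -0.07]
(0.2, -0.51, 0.29) [ 0.091 -0.058 -0.081]
(0.24, -0.46, 0.3) [ 0.196 -0.131 -0.101]
(0.28, -0.42, 0.3) [ 0.296 -0.184 -0.1  ]
(0.31, -0.37, 0.3) [ 0.382 -0.263 -0.1  ]
(0.34, -0.32, 0.3) [ 0.468 -0.342 -0.1  ]
(0.37, -0.27, 0.3) [ 0.554 -0.42  -0.1  ]
(0.4, -0.22, 0.3) [ 0.64  -0.499 -0.1  ]
(0.43, -0.17, 0.3) [ 0.726 -0.577 -0.1  ]
```

Emit:
{"fn": "send_rows", "kwargs": {"rows": [[[0.04,-0.03,-0.08],[0,0,0]],[[0.12,-0.08,-0.1],[0,0,0]],[[0.22,-0.14,-0.1],[0,0,0]],[[0.32,-0.21,-0.1],[0,0,0]],[[0.42,-0.3,-0.1],[0,0,0]],[[0.51,-0.38,-0.1],[0,0,0]],[[0.59,-0.45,-0.1],[0,0,0]],[[0.64,-0.5,-0.1],[0,0,0]]], "jaw": 0}}

```text
time_s: 1.3
tool_pos: [0.4006, -0.2173, 0.3002]
tool_rot: [3.142, -0.001, 0.293]
wrist_force: [-0.5, -0.5, 0.4]
finger_gap: 0.0002
grasp_force: 0.0
```

```bash
python3 d.py "[(.42,-.1,.3),(.43,0,.3),(.43,.1,.3),(.422,.2,.3),(.422,.235,.3)]"
```

```text
1.3 [ 0.4006 -0.2173  0.3002] [ 3.142e+00 -1.000e-03  2.930e-01] [-0.59  0.1   1.65  0.    1.39  0.69]
(0.42, -0.1, 0.3) [ 0.105 -0.213  0.   ]
(0.43, 0, 0.3) [ 0.182 -0.399  0.   ]
(0.43, 0.1, 0.3) [ 0.239 -0.591  0.001]
(0.422, 0.2, 0.3) [ 0.282 -0.787  0.001]
(0.422, 0.235, 0.3) [ 0.302 -0.854  0.001]
```

Emit:
{"fn": "send_rows", "kwargs": {"rows": [[[0.05,-0.1,0],[0,0,0]],[[0.1,-0.2,0],[0,0,0]],[[0.15,-0.31,0],[0,0,0]],[[0.19,-0.42,0],[0,0,0]],[[0.22,-0.53,0],[0,0,0]],[[0.25,-0.64,0],[0,0,0]],[[0.28,-0.74,0],[0,0,0]],[[0.3,-0.8,0],[0,0,0]]]}}

```text
time_s: 2.3
tool_pos: [0.4283, 0.2091, 0.3001]
tool_rot: [-3.141, -0.0, 0.293]
wrist_force: [-0.7, 0.1, -0.2]
finger_gap: -0.0002
grasp_force: 0.0
```

```bash
python3 d.py "[(.422,.235,.3),(.422,.235,.125)]"
```

```text
2.3 [0.4283 0.2091 0.3001] [-3.141 -0.     0.293] [0.37 0.13 1.62 0.   1.39 1.64]
(0.422, 0.235, 0.3) [ 0.003 -0.053  0.   ]
(0.422, 0.235, 0.125) [ 0.003 -0.053  0.35 ]
```

Emit:
{"fn": "send_rows", "kwargs": {"rows": [[[0.003,-0.053,0],[0,0,0]],[[0.003,-0.053,0.06],[0,0,0]],[[0.003,-0.053,0.13],[0,0,0]],[[0.003,-0.053,0.2],[0,0,0]],[[0.003,-0.053,0.26],[0,0,0]],[[0.003,-0.053,0.3],[0,0,0]],[[0.003,-0.053,0.33],[0,0,0]],[[0.003,-0.053,0.345],[0,0,0]]]}}

```text
time_s: 3.3
tool_pos: [0.4222, 0.2322, 0.1267]
tool_rot: [3.141, 0.001, 0.291]
wrist_force: [-0.4, 0.2, -0.8]
finger_gap: -0.0001
grasp_force: 0.0
```

Run:
```python
from station import r
from h import *
import cv2
f=lambda im,x,y,w,h,k:cv2.resize(im[y:y+h,x:x+w,::-1],(w*k,h*k),interpolation=cv2.INTER_CUBIC)
a=r.snapshot("scene")["pixels"];t=r.snapshot("top")["pixels"]
cv2.imwrite("pics/p1.png",np.hstack([f(t,105,200,100,100,4),f(a,200,240,100,100,4)]));print(r.state()["tool_pos"])
```

```text
[0.42221622 0.23223134 0.12696127]
```

View pics/p1.png

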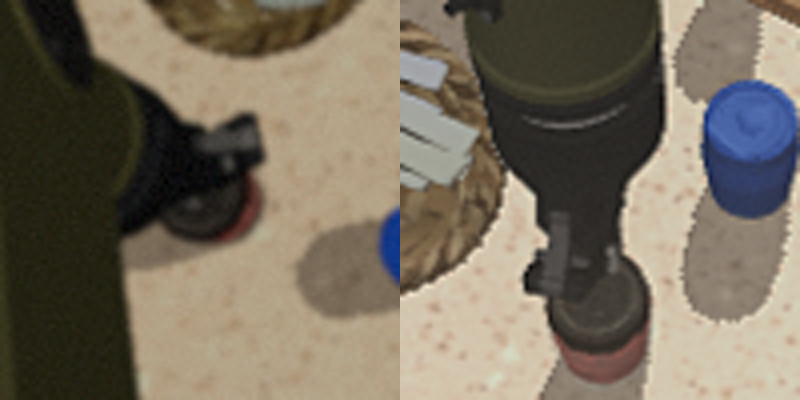

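The picture shows the shut fingertips above the middle of the jam_dark lid (scene crop about 590,300), with nothing touched. I'll hold here for about 4 s.

Emit:
{"fn": "send_rows", "kwargs": {"rows": [[[0,0,0],[0,0,0]],[[0,0,0],[0,0,0]],[[0,0,0],[0,0,0]],[[0,0,0],[0,0,0]],[[0,0,0],[0,0,0]],[[0,0,0],[0,0,0]],[[0,0,0],[0,0,0]],[[0,0,0],[0,0,0]]]}}

```text
time_s: 4.4
tool_pos: [0.4226, 0.2324, 0.1275]
tool_rot: [3.142, 0.0, 0.291]
wrist_force: [0.2, 0.6, -0.0]
finger_gap: 0.0001
grasp_force: 0.0
```

Emit:
{"fn": "send_rows", "kwargs": {"rows": [[[0,0,0],[0,0,0]],[[0,0,0],[0,0,0]],[[0,0,0],[0,0,0]],[[0,0,0],[0,0,0]],[[0,0,0],[0,0,0]],[[0,0,0],[0,0,0]],[[0,0,0],[0,0,0]],[[0,0,0],[0,0,0]]]}}

```text
time_s: 5.4
tool_pos: [0.4226, 0.2324, 0.1275]
tool_rot: [3.142, 0.0, 0.291]
wrist_force: [-0.3, -0.1, 0.4]
finger_gap: -0.0003
grasp_force: 0.0
```

Emit:
{"fn": "send_rows", "kwargs": {"rows": [[[0,0,0],[0,0,0]],[[0,0,0],[0,0,0]],[[0,0,0],[0,0,0]],[[0,0,0],[0,0,0]],[[0,0,0],[0,0,0]],[[0,0,0],[0,0,0]],[[0,0,0],[0,0,0]],[[0,0,0],[0,0,0]]]}}

```text
time_s: 6.4
tool_pos: [0.4226, 0.2324, 0.1275]
tool_rot: [3.142, 0.0, 0.291]
wrist_force: [-0.1, -0.2, -0.6]
finger_gap: 0.0003
grasp_force: 0.0
```

Emit:
{"fn": "send_rows", "kwargs": {"rows": [[[0,0,0],[0,0,0]],[[0,0,0],[0,0,0]],[[0,0,0],[0,0,0]],[[0,0,0],[0,0,0]],[[0,0,0],[0,0,0]],[[0,0,0],[0,0,0]],[[0,0,0],[0,0,0]],[[0,0,0],[0,0,0]]]}}

```text
time_s: 7.4
tool_pos: [0.4226, 0.2324, 0.1275]
tool_rot: [3.142, -0.0, 0.291]
wrist_force: [0.3, 0.3, -0.5]
finger_gap: 0.0
grasp_force: 0.0
```

Emit:
{"fn": "send_rows", "kwargs": {"rows": [[[0,0,-0.05],[0,0,0]],[[0,0,-0.12],[0,0,0]],[[0,0,-0.2],[0,0,0]],[[0,0,-0.28],[0,0,0]],[[0,0,-0.33],[0,0,0]],[[0,0,-0.35],[0,0,0]],[[0,0,-0.35],[0,0,0]]]}}

```text
time_s: 8.28
tool_pos: [0.4226, 0.2324, 0.3025]
tool_rot: [-3.142, -0.001, 0.291]
wrist_force: [0.1, 0.3, 0.5]
finger_gap: 0.0005
grasp_force: 0.0
```

```bash
python3 d.py "[(.43,.1,.3),(.43,0,.3),(.43,-.1,.3),(.421,-.2,.3),(.421,-.277,.3)]"
```

```text
8.275 [0.4226 0.2324 0.3025] [-3.142e+00 -1.000e-03  2.910e-01] [0.42 0.14 1.6  0.   1.4  1.7 ]
(0.43, 0.1, 0.3) [-0.062  0.258  0.005]
(0.43, 0, 0.3) [-0.119  0.45   0.005]
(0.43, -0.1, 0.3) [-0.176  0.641  0.005]
(0.421, -0.2, 0.3) [-0.251  0.828  0.005]
(0.421, -0.277, 0.3) [-0.295  0.975  0.005]
```

Emit:
{"fn": "send_rows", "kwargs": {"rows": [[[-0.02,0.08,0],[0,0,0]],[[-0.04,0.18,0],[0,0,0]],[[-0.07,0.29,0],[0,0,0]],[[-0.1,0.4,0],[0,0,0]],[[-0.135,0.51,0],[0,0,0]],[[-0.17,0.62,0],[0,0,0]],[[-0.21,0.73,0],[0,0,0]],[[-0.25,0.83,0],[0,0,0]]]}}

```text
time_s: 9.28
tool_pos: [0.4207, -0.2026, 0.3007]
tool_rot: [-3.139, 0.002, 0.29]
wrist_force: [1.2, 1.2, -0.3]
finger_gap: 0.0002
grasp_force: 0.0
```

```bash
python3 d.py "[(.421,-.277,.3),(.421,-.277,.1)]"
```

```text
9.275 [ 0.4207 -0.2026  0.3007] [-3.139e+00  2.000e-03  2.900e-01] [-0.54  0.12  1.63  0.    1.4   0.74]
(0.421, -0.277, 0.3) [-0.042  0.143  0.001]
(0.421, -0.277, 0.1) [-0.041  0.144  0.401]
```

Emit:
{"fn": "send_rows", "kwargs": {"rows": [[[-0.02,0.06,0],[0,0,0]],[[-0.035,0.12,0],[0,0,0]],[[-0.042,0.143,0],[0,0,0]],[[-0.042,0.143,0],[0,0,0]],[[-0.042,0.143,0],[0,0,0]]]}}

```text
time_s: 9.9
tool_pos: [0.422, -0.2742, 0.302]
tool_rot: [-3.14, 0.0, 0.292]
wrist_force: [0.2, -0.1, -0.3]
finger_gap: -0.0002
grasp_force: 0.0
```

```bash
python3 d.py "[(.421,-.277,.3),(.421,-.277,.1)]"
```

```text
9.9 [ 0.422  -0.2742  0.302 ] [-3.14   0.     0.292] [-0.66  0.17  1.56  0.    1.41  0.62]
(0.421, -0.277, 0.3) [-0.003  0.005  0.004]
(0.421, -0.277, 0.1) [-0.003  0.006  0.404]
```

Emit:
{"fn": "send_rows", "kwargs": {"rows": [[[-0.003,0.005,0.04],[0,0,0]],[[-0.003,0.005,0.11],[0,0,0]],[[-0.003,0.005,0.19],[0,0,0]],[[-0.003,0.005,0.27],[0,0,0]],[[-0.003,0.005,0.34],[0,0,0]],[[-0.003,0.005,0.38],[0,0,0]],[[-0.003,0.005,0.41],[0,0,0]],[[-0.003,0.005,0.41],[0,0,0]]]}}

```text
time_s: 10.9
tool_pos: [0.4209, -0.2766, 0.0968]
tool_rot: [-3.139, 0.001, 0.292]
wrist_force: [0.5, 0.2, -1.0]
finger_gap: -0.0001
grasp_force: 0.0
```

Run:
```python
from station import r
from h import *
import cv2
f=lambda im,x,y,w,h,k:cv2.resize(im[y:y+h,x:x+w,::-1],(w*k,h*k),interpolation=cv2.INTER_CUBIC)
a=r.snapshot("scene")["pixels"];t=r.snapshot("top")["pixels"]
cv2.imwrite("pics/p2.png",np.hstack([f(t,350,190,100,110,4),f(a,285,100,100,110,4)]));print(r.state()["tool_pos"])
```

```text
[ 0.42186668 -0.27770913  0.09801651]
```

View pics/p2.png

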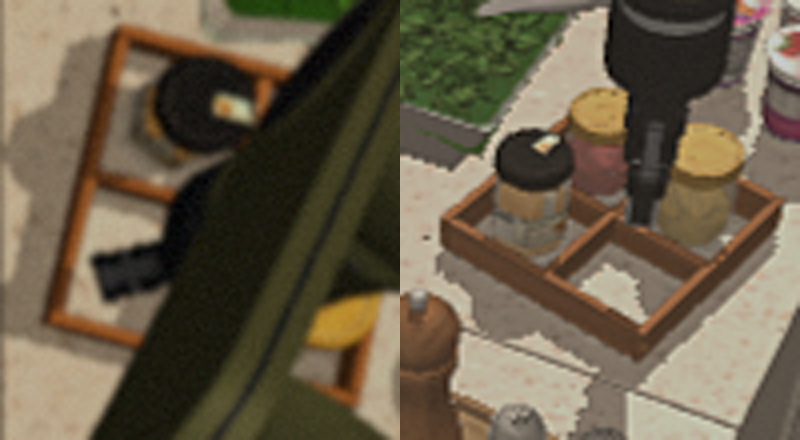

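The fingertips appear at scene crop (640,222), which is pixel (345,155). That is displaced upward as expected for their height, and they are clear of the jars and rails. I'll check the projection before holding.

Run:
```python
from station import r
from h import *
a=r.snapshot("scene");print(proj(a,[.421,-.277,.079]),ray(a,345,155,.079))
```

```text
(np.float64(344.39570911245335), np.float64(153.71755183159442)) [ 0.41769716 -0.27299926  0.079     ]
```

The projection agrees with the picture, so I'll hold for 4 s, then rise.

Emit:
{"fn": "send_rows", "kwargs": {"rows": [[[0,0,0],[0,0,0]],[[0,0,0],[0,0,0]],[[0,0,0],[0,0,0]],[[0,0,0],[0,0,0]],[[0,0,0],[0,0,0]],[[0,0,0],[0,0,0]],[[0,0,0],[0,0,0]],[[0,0,0],[0,0,0]]]}}

```text
time_s: 12.05
tool_pos: [0.4215, -0.2784, 0.0975]
tool_rot: [-3.142, 0.0, 0.291]
wrist_force: [-0.3, -0.2, 0.6]
finger_gap: 0.0003
grasp_force: 0.0
```

Emit:
{"fn": "send_rows", "kwargs": {"rows": [[[0,0,0],[0,0,0]],[[0,0,0],[0,0,0]],[[0,0,0],[0,0,0]],[[0,0,0],[0,0,0]],[[0,0,0],[0,0,0]],[[0,0,0],[0,0,0]],[[0,0,0],[0,0,0]],[[0,0,0],[0,0,0]]]}}

```text
time_s: 13.05
tool_pos: [0.4215, -0.2784, 0.0975]
tool_rot: [3.142, -0.0, 0.291]
wrist_force: [0.1, -0.6, -0.2]
finger_gap: -0.0003
grasp_force: 0.0
```

Emit:
{"fn": "send_rows", "kwargs": {"rows": [[[0,0,0],[0,0,0]],[[0,0,0],[0,0,0]],[[0,0,0],[0,0,0]],[[0,0,0],[0,0,0]],[[0,0,0],[0,0,0]],[[0,0,0],[0,0,0]],[[0,0,0],[0,0,0]],[[0,0,0],[0,0,0]]]}}

```text
time_s: 14.05
tool_pos: [0.4215, -0.2783, 0.0975]
tool_rot: [3.142, -0.0, 0.291]
wrist_force: [-0.4, 0.4, -0.4]
finger_gap: 0.0003
grasp_force: 0.0
```

Emit:
{"fn": "send_rows", "kwargs": {"rows": [[[0,0,0],[0,0,0]],[[0,0,0],[0,0,0]],[[0,0,0],[0,0,0]],[[0,0,0],[0,0,0]],[[0,0,0],[0,0,0]],[[0,0,0],[0,0,0]],[[0,0,0],[0,0,0]],[[0,0,0],[0,0,0]]]}}

```text
time_s: 15.05
tool_pos: [0.4215, -0.2784, 0.0975]
tool_rot: [3.142, -0.0, 0.291]
wrist_force: [-0.6, 0.3, -0.3]
finger_gap: -0.0002
grasp_force: 0.0
```

Emit:
{"fn": "send_rows", "kwargs": {"rows": [[[0,0,-0.05],[0,0,0]],[[0,0,-0.13],[0,0,0]],[[0,0,-0.22],[0,0,0]],[[0,0,-0.31],[0,0,0]],[[0,0,-0.38],[0,0,0]],[[0,0,-0.42],[0,0,0]],[[0,0,-0.42],[0,0,0]],[[0,0,-0.42],[0,0,0]]]}}

```text
time_s: 16.05
tool_pos: [0.4209, -0.2779, 0.3064]
tool_rot: [-3.14, 0.001, 0.291]
wrist_force: [-0.1, -0.3, -0.3]
finger_gap: 0.0004
grasp_force: 0.0
```

Emit:
{"fn": "send_rows", "kwargs": {"rows": [[[0,0,0],[0,0,0]],[[0,0,0],[0,0,0]],[[0,0,0],[0,0,0]],[[0,0,0],[0,0,0]]]}}

```text
time_s: 16.55
tool_pos: [0.4215, -0.2783, 0.3073]
tool_rot: [-3.141, 0.0, 0.291]
wrist_force: [0.5, -0.5, 0.4]
finger_gap: -0.0004
grasp_force: 0.0
```

```bash
python3 -c "
from station import r
print(r.sign_off())"
```

```text
the job is handed in; nothing more can be done
None
```

I pointed for about 4 s at the stray jam_dark jar and then for about 4 s at the empty near-left place (place_0), touched nothing, and handed the job in at about 17 s with the fingertips about 29 cm above the worktop; sign-off gave no verdict.

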